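# Switch on the kiln in order

### The job

Switch on the kiln at its wireless switch boxes on the bench: with the fingertips, lightly press first the round key (extractor), then the square key (mains) and then the long bar key (firing), each well down so that it stays down. Do not touch the box with the cross-shaped key (emergency stop), do not pick up, tip or shove any box, and leave the other things on the bench where they are.

Things in the scene. Friction and masses are not known exactly. Their poses are not given: they have to be found in the camera images.
- box_round: loose white switch box, 84 x 84 mm and 34 mm high, about 0.6 kg, on rubber feet, with a black round key, 48 mm in diameter, in the middle of its top. Origin: centre of its underside; z up
- top_round (a point): centre of the top face of the round key (it moves with the key): 54 mm above the bench while the key is up, 40 mm when it is fully down
- key_round (a joint): how far the round key is pressed, m: 0 up, 0.014 fully down. It moves straight down under 3.5 N at the top to 6 N at the bottom, where its top gives up to 5 mm more on a rubber pad under 6 to 20 N; let go, the key stays where it was pushed to (no spring back)
- box_square: loose white switch box, 84 x 84 mm and 34 mm high, about 0.6 kg, on rubber feet, with a black square key, 42 x 42 mm, in the middle of its top. Origin: centre of its underside; z up
- top_square (a point): centre of the top face of the square key (it moves with the key): 54 mm above the bench while the key is up, 40 mm when it is fully down
- key_square (a joint): how far the square key is pressed, m: 0 up, 0.014 fully down. It moves straight down under 3.5 N at the top to 6 N at the bottom, where its top gives up to 5 mm more on a rubber pad under 6 to 20 N; let go, the key stays where it was pushed to (no spring back)
- box_bar: loose white switch box, 84 x 84 mm and 34 mm high, about 0.6 kg, on rubber feet, with a black long bar key, 22 mm (box x) x 66 mm (box y), in the middle of its top. Origin: centre of its underside; z up
- top_bar (a point): centre of the top face of the bar key (it moves with the key): 54 mm above the bench while the key is up, 40 mm when it is fully down
- key_bar (a joint): how far the bar key is pressed, m: 0 up, 0.014 fully down. It moves straight down under 3.5 N at the top to 6 N at the bottom, where its top gives up to 5 mm more on a rubber pad under 6 to 20 N; let go, the key stays where it was pushed to (no spring back)
- box_cross: loose white switch box, 84 x 84 mm and 34 mm high, about 0.6 kg, on rubber feet, with a black cross-shaped key, 56 x 56 mm over arms 15 mm wide (emergency stop, to be left alone), in the middle of its top. Origin: centre of its underside; z up
- top_cross (a point): centre of the top face of the cross key (it moves with the key): 54 mm above the bench while the key is up, 40 mm when it is fully down
- key_cross (a joint): how far the cross key is pressed, m: 0 up, 0.014 fully down. It moves straight down under 3.5 N at the top to 6 N at the bottom, where its top gives up to 5 mm more on a rubber pad under 6 to 20 N; let go, the key stays where it was pushed to (no spring back)
- grey_cup: bystander, loose: blue-grey cup, 83 mm wide, 65 mm high, standing among the boxes. Origin: centre of its underside
- egg_cup: bystander, loose: small white cup, 48 mm wide, 42 mm high. Origin: centre of its underside
- wood_rib: bystander, loose: flat wooden rib, 94 x 41 x 6 mm. Origin: centre of its underside
- loop_tool: bystander, loose: wooden trimming tool, 150 mm long, 14 mm high. Origin: centre of its underside
- pencil: bystander, loose: pencil, 126 mm long, 8 mm thick. Origin: centre of its underside
- test_tile_a: bystander, loose: pale tile, 60 x 42 x 8 mm. Origin: centre of its underside

How it is judged (in metres and radians):
On the way, in this order (a step that is already met when the one before it is completed fails the run):
1. the round key is pressed down by more than 6 mm (value of joint key_round above 0.006 m), for 0.1 s.
2. the square key is pressed down by more than 6 mm (value of joint key_square above 0.006 m), for 0.1 s.
3. the bar key is pressed down by more than 6 mm (value of joint key_bar above 0.006 m), for 0.1 s.
At the end, for the whole second after the job is handed in: The round, square and bar keys are each down by more than 6 mm of their 14 mm, the cross key is up (under 2 mm), every box stands level on the bench within 20 mm of its first place, at rest, and the bystanders are within 20 mm of theirs (value of joint each of key_round, key_square, key_bar above 0.006 m and value of joint key_cross below 0.002 m and distance of each of box_round, box_square, box_bar, box_cross, grey_cup, egg_cup, wood_rib, loop_tool, pencil, test_tile_a from where it was at the start of the episode below 0.02 m and angle between each of box_round, box_square, box_bar, box_cross's own z axis and vertical below 0.15 rad and height (world z) of each of box_round, box_square, box_bar, box_cross below 0.008 m and linear speed of each of box_round, box_square, box_bar, box_cross below 0.02 m/s); the robot touches nothing.
It fails at once if a key goes down (over 3 mm) before the one ahead of it in the order (round, square, bar) is pressed (6 mm) ((value of joint key_square above 0.003 m and value of joint key_round below 0.006 m) or (value of joint key_bar above 0.003 m and value of joint key_square below 0.006 m)).
It fails at once if the box with the cross key is touched (contact force between any of the fingers, the arm and box_cross above 0.5 N or value of joint key_cross above 0.002 m).
It fails at once if a box is pressed or struck with more than 25 N (contact force between any of the fingers, the arm and box_round above 25 N or contact force between any of the fingers, the arm and box_square above 25 N or contact force between any of the fingers, the arm and box_bar above 25 N or contact force between any of the fingers, the arm and box_cross above 25 N).
It fails at once if a box is lifted (8 mm), tipped (0.15 rad) or shoved (20 mm) (height (world z) of any of box_round, box_square, box_bar, box_cross above 0.008 m or angle between any of box_round, box_square, box_bar, box_cross's own z axis and vertical above 0.15 rad or distance of any of box_round, box_square, box_bar, box_cross from where it was at the start of the episode above 0.02 m).
It fails at once if a bystander is moved by more than 20 mm (distance of any of grey_cup, egg_cup, wood_rib, loop_tool, pencil, test_tile_a from where it was at the start of the episode above 0.02 m).
It also fails if it takes over 38 s, if anything falls off the work surface, if the arm or the gripper's body presses on something with over 40 N, if the wrist force passes 120 N, or if a joint passes its speed limit or range.

### The arm

A 6-joint arm with a two-finger parallel gripper is mounted at the origin on a cart in front of the work surface, level with it; the furniture and walls round the work are solid. World frame = base frame: x ahead of the robot, y to its left, z up, the work surface at z = 0. Lengths are in mm, angles in rad, forces in N, time in s.
With the tool pointing down it reaches from about 325 to 775 mm from the base axis. Payload 5.5 kg.
Tool frame: the origin (TCP) lies midway between the tips of the shut fingers; the grasp point (between the pads) lies 19 mm behind it; z points along the fingers, y is the line along which they close (so a half turn about z gives the same grasp; the last joint's range is limited). The gripper opens to 88 mm and grips with 3 to 60 N. Pads are 20 mm wide; open, the fingers measure 115 mm over their backs; the gripper's body (75 mm by 178 mm) begins 61 mm behind the grasp point.
Start: joints at [1.05, 0.091, 1.231, -0, 1.82, -0.057], TCP at [268.416, 536.627, 222.631] pointing down, gripper open.
Joint ranges: [-2.87, 2.87], [-0.86, 2.18], [0.17, 2.46], [-1.51, 4.65], [0.06, 2.69], [-2.65, 2.65]. Speed limits (rad/s): [2.57, 2.57, 3.01, 3.14, 3.14, 3.14].

### API

Orientations are given as a unit quaternion [w, x, y, z].
In Python, from bench import status, eyes, r, look_for, pinpoint gives the robot as it stands.
- The arm moves only by the tool arm_command, never from a script. Its argument "motion" is a list of rows, each a list of 3 entries, a list of its own where there are three numbers: the opening, from 0 (shut) to 1 (fully open), then the shift along the tool's x, y, z in m, then the turn, a rotation vector about the tool's x, y, z in rad. A call has 1 to 8 rows; each row is the pose to reach, as a shift and turn from the pose commanded when the call began, along the tool's axes at that moment; what a row does not reach only later rows make up. A row lasts 1/12 s, in which the tool goes at most 41.7 mm and 7.16 degrees, less where a joint would pass 70% of its speed; a pose out of reach is approached as far as the arm can. A call with a gripper value outside its range is refused whole. The fingers move at their own pace and stop on an object; the grip force is fixed at half the most. Time passes only in rows, so rows that repeat a pose let the fingers close. It gives the time, the measured TCP pose, the force, the opening and the grip force at its end, in the units of the state.
- status.get_state(): the state, without advancing time (a new reading comes with each control period).
- eyes.get_image(name): name is "side" or "top"; returns the picture (400x640x3 uint8, red, green, blue); there is no depth.
- eyes.calibration(name): a dict with "fx", "fy", "cx", "cy" (pixels), "camera_from_world" (4x4, takes a point from world to camera coordinates). Camera axes: x right, y down, z forward; pixel columns grow to the right and rows downward; lengths in mm; the calibration is good to about 2 mm. A picture is of the moment at which its call begins. calibration takes no time and is no camera call.
- r.hand_in(): hands the job in; it is judged then, once.
Trained networks look in the newest picture that a camera, given by its name, has taken for a name from the list of things; names that differ only in an ending like _2 or _b are one class to them, and where a whole thing is asked for, a point or a joint stands for the part that bears it (a point fixed in the world has none). Each returns a list of dicts, best first, with "score" (0 to 1); they miss things now and then, are a little off and sometimes report something else, mostly with a low value. They report only what shows in the picture. A call takes as long as a camera call.
- look_for(camera, label): "position" ([column, row] as shares, 0 to 1, of the picture: columns of its width, rows of its height, amid what is visible of it).
- pinpoint(camera, label): "position" ([column, row] as shares, 0 to 1, of the picture: columns of its width, rows of its height: a listed point, or the origin of a listed thing).
The state is a dict: "time_s": time; "qpos": joint angles; "joint_vel": joint speeds; "effort": joint torques, N m; "position": TCP position; "tcp_rot": TCP orientation; "ft_force": force on the tool from outside, world axes, zero at the start; "ft_torque": the same for the moment, N m; "width": opening from 0.0 (shut) to 1.0 (fully open); "grip_force": force on a finger pad.
Only numpy, scipy, OpenCV 4.12 (cv2) and the standard library are available. Lean on these libraries where they do the work, as an engineer would, in place of code of your own. Each camera call takes 0.05 s, during which the arm holds its last target. There are 200 camera calls.

## Working session

There is one attempt and no reset: what is moved stays moved. The work goes in short steps, Python scripts to look and compute and a tool call to move; the robot and the scene stay as the last step left them, time stands still between calls to the robot, and variables do not carry over. Pictures are saved under pics/ and viewed, at most 10 in all, crops included, and the job is handed in when it is done.

Besides the shell and the picture viewer there is one more tool, called after "Request:" as name(argument=value, ...) on one line, values as JSON. arm_command: Moves the arm, as the interface text tells. Its arguments: {"type":"object","properties":{"motion":{"type":"array"}},"required":["motion"]}

```bash
mkdir -p pics; cat > h.py <<'E'
import numpy as np, cv2
from bench import status, eyes, r, look_for, pinpoint
def ray(cam,pos,z):
    c=eyes.calibration(cam);T=np.array(c["camera_from_world"]);u,v=pos[0]*640,pos[1]*400
    d=T[:3,:3].T@np.array([(u-c["cx"])/c["fx"],(v-c["cy"])/c["fy"],1]);o=-T[:3,:3].T@T[:3,3]
    return o+d*(z-o[2])/d[2]
E
python3 - <<'E'
from h import *
for n in("top","side"):
    cv2.imwrite(f"pics/{n}0.png",eyes.get_image(n)[:,:,::-1])
for k in("round","square","bar","cross"):
  for n in("top","side"):
    for d in pinpoint(n,"top_"+k)[:2]: print(k,n,round(d["score"],2),np.round(np.array(d["position"])*[640,400]),ray(n,d["position"],54).round(0))
for k in ("grey_cup","egg_cup"):
    for d in pinpoint("top",k)[:1]: print(k,d["score"],ray("top",d["position"],0).round())
s=status.get_state();print(s["time_s"],s["position"],s["tcp_rot"],s["ft_force"],s["width"])
E
```

```text
round top 0.76 [310. 202.] [ 485. -117.   54.]
round top 0.69 [258. 198.] [500.  16.  54.]
round side 0.8 [316. 207.] [ 475. -124.   54.]
square top 0.86 [257. 195.] [508.  21.  54.]
square side 0.65 [296. 180.] [501.  25.  54.]
bar top 0.7 [209. 199.] [498. 144.  54.]
bar side 0.71 [271. 162.] [492. 161.  54.]
bar side 0.19 [412. 276.] [ 498. -418.   54.]
cross top 0.76 [420. 194.] [ 505. -406.   54.]
cross top 0.47 [207. 201.] [493. 149.  54.]
cross side 0.82 [412. 270.] [ 508. -405.   54.]
grey_cup 0.95 [ 529. -262.    0.]
egg_cup 0.53 [645. -62.   0.]
0.6 [268.4163883  536.63302181 222.67167447] [3.38605880e-06 2.29821755e-01 9.73232737e-01 2.93108304e-05] [-0.01479974 -0.16916973 -0.48332966] 0.9992127852273581
```

View pics/top0.png

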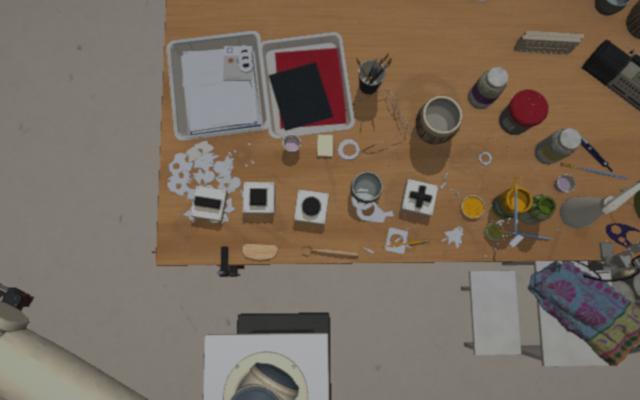

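View pics/side0.png

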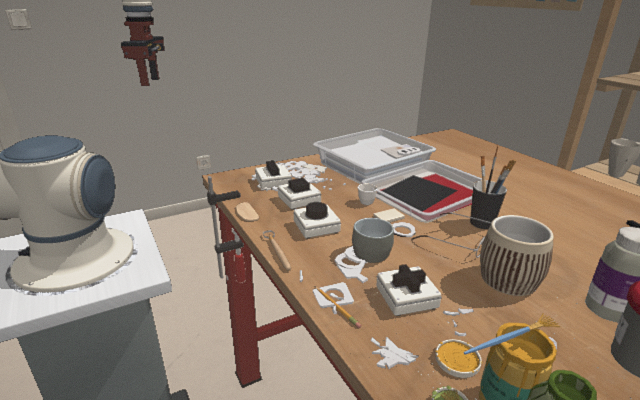

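The top view shows bar at about (209,203), square (258,197), round (311,206) and cross (420,196), with the cup at (367,187) between round and cross. The side view agrees. I'll refine the centres from the dark blobs.

```bash
python3 - <<'E'
from h import *
for n,pts in (("top",dict(round=(311,206),square=(258,197),bar=(209,203))),("side",dict(round=(316,209),square=(297,184),bar=(271,167)))):
  im=cv2.imread(f"pics/{n}0.png").max(2)
  for k,(u,v) in pts.items():
    w=15 if n=="top" else 17
    c=im[v-w:v+w+1,u-w:u+w+1]; m=(c<60).astype(np.uint8)
    N,L,S,C=cv2.connectedComponentsWithStats(m); i=1+S[1:,4].argmax() 
    p=C[i]+[u-w+.5,v-w+.5]; rr=cv2.minAreaRect(np.argwhere(L==i)[:,::-1].astype(np.float32))
    print(n,k,p.round(1),S[i],ray(n,p/[640,400],50).round(1),rr[1:])
s=status.get_state();from scipy.spatial.transform import Rotation as R
q=s["tcp_rot"];print(R.from_quat([q[1],q[2],q[3],q[0]]).as_matrix().round(4))
a=cv2.imread("pics/top0.png")[165:235,180:340];b=cv2.imread("pics/side0.png")[150:240,240:345]
cv2.imwrite("pics/c.png",np.vstack([cv2.resize(a,(640,280),interpolation=3),cv2.resize(b,(350,300))if 0 else cv2.copyMakeBorder(cv2.resize(b,(350,300),interpolation=2),0,0,0,290,0)]))
E
```

```text
top round [311.4 206.6] [  7   7  17  17 242] [ 475.3 -121.5   50. ] ((16.0, 16.0), 90.0)
top square [258.4 197.1] [  7   7  16  16 241] [501.9  16.4  50. ] ((15.0, 15.0), 90.0)
top bar [207.5 202.8] [  1   9  25  12 205] [488.3 148.4  50. ] ((24.785322189331055, 8.211088180541992), 8.746161460876465)
side round [316.5 211.5] [  7  11  21  16 238] [ 469.4 -137.4   50. ] ((15.0, 20.0), 90.0)
side square [298.9 185.7] [  9  12  20  13 186] [495.3  -1.1  50. ] ((12.0, 19.0), 90.0)
side bar [272.7 168.4] [ 12  11  13  14 117] [482.5 129.1  50. ] ((16.099689483642578, 8.497057914733887), 63.43495178222656)
[[-8.944e-01  4.473e-01  0.000e+00]
 [ 4.473e-01  8.944e-01  1.000e-04]
 [ 0.000e+00  1.000e-04 -1.000e+00]]
```

View pics/c.png

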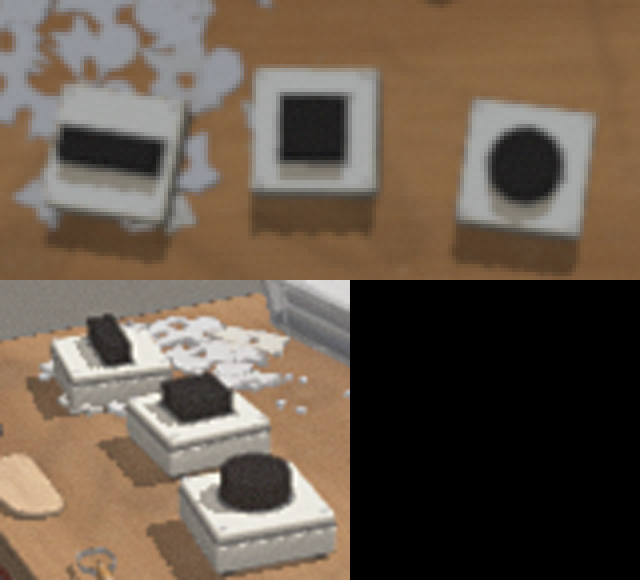

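The three top-view blob centres match the picture: round (475,-121), square (502,16), bar (488,147). I'll shut the gripper and travel to above the round key.

Request:
arm_command(motion=[[0,[-0.028,-0.029,0],[0,0,0]],[0,[-0.056,-0.058,0],[0,0,0]],[0,[-0.084,-0.087,0],[0,0,0]],[0,[-0.112,-0.116,0],[0,0,0]],[0,[-0.14,-0.145,0],[0,0,0]],[0,[-0.168,-0.174,0],[0,0,0]],[0,[-0.196,-0.203,0],[0,0,0]],[0,[-0.224,-0.232,0],[0,0,0]]])

```text
time_s: 1.27
position: [365.0, 227.2, 222.9]
tcp_rot: [0.0, 0.23, 0.973, 0.0]
ft_force: [0.4, -0.6, 1.0]
width: 0.43
grip_force: 0.0
```

Request:
arm_command(motion=[[0,[-0.028,-0.029,0],[0,0,0]],[0,[-0.056,-0.058,0],[0,0,0]],[0,[-0.084,-0.087,0],[0,0,0]],[0,[-0.112,-0.116,0],[0,0,0]],[0,[-0.14,-0.145,0],[0,0,0]],[0,[-0.168,-0.174,0],[0,0,0]],[0,[-0.196,-0.203,0],[0,0,0]],[0,[-0.224,-0.232,0],[0,0,0]]])

```text
time_s: 1.93
position: [461.7, -80.9, 223.0]
tcp_rot: [0.001, 0.23, 0.973, 0.0]
ft_force: [0.4, -0.2, 0.2]
width: 0.007
grip_force: 0.0
```

Request:
arm_command(motion=[[0,[-0.016,-0.016,0.01],[0,0,0]],[0,[-0.031,-0.0315,0.04],[0,0,0]],[0,[-0.031,-0.0315,0.075],[0,0,0]],[0,[-0.031,-0.0315,0.11],[0,0,0]],[0,[-0.031,-0.0315,0.135],[0,0,0]],[0,[-0.031,-0.0315,0.143],[0,0,0]],[0,[-0.031,-0.0315,0.143],[0,0,0]]])

```text
time_s: 2.52
position: [473.7, -120.4, 77.3]
tcp_rot: [-0.002, 0.23, 0.973, 0.0]
ft_force: [0.5, 0.5, 0.7]
width: 0.003
grip_force: 0.0
```

```bash
python3 - <<'E'
from h import *
s=status.get_state();print(s["position"],s["ft_force"])
a=eyes.get_image("side")[160:250,250:390,::-1];b=eyes.get_image("top")[160:250,240:380,::-1]
cv2.imwrite("pics/d.png",np.hstack([cv2.resize(x,(390,250),interpolation=2) for x in(a,b)]))
E
```

```text
[ 473.70944692 -120.35782904   77.25125994] [0.46543132 0.4505415  0.71116956]
```

View pics/d.png

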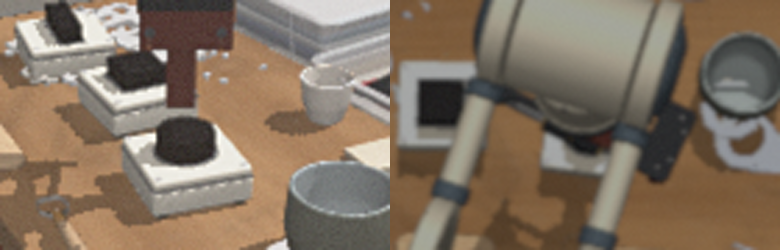

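The side crop shows the shut fingertips (182,107) right above the round key (186,125). I'll press gently.

Request:
arm_command(motion=[[0,[0,0,0.006],[0,0,0]],[0,[0,0,0.012],[0,0,0]],[0,[0,0,0.018],[0,0,0]],[0,[0,0,0.021],[0,0,0]],[0,[0,0,0.024],[0,0,0]],[0,[0,0,0.027],[0,0,0]],[0,[0,0,0.029],[0,0,0]],[0,[0,0,0.029],[0,0,0]]])

```text
time_s: 3.28
position: [475.2, -120.8, 50.6]
tcp_rot: [0.0, 0.23, 0.973, 0.0]
ft_force: [0.8, 0.1, -0.2]
width: 0.003
grip_force: 0.0
```

Request:
arm_command(motion=[[0,[0,0,0.0015],[0,0,0]],[0,[0,0,0.003],[0,0,0]],[0,[0,0,0.003],[0,0,0]]])

```text
time_s: 3.53
position: [475.3, -120.8, 47.8]
tcp_rot: [0.0, 0.23, 0.973, -0.0]
ft_force: [-0.8, -0.1, 3.5]
width: 0.005
grip_force: 1.3
```

Request:
arm_command(motion=[[0,[0,0,0.0015],[0,0,0]],[0,[0,0,0.003],[0,0,0]],[0,[0,0,0.0045],[0,0,0]],[0,[0,0,0.006],[0,0,0]],[0,[0,0,0.006],[0,0,0]]])

```text
time_s: 3.95
position: [475.3, -120.8, 41.5]
tcp_rot: [0.0, 0.23, 0.973, -0.0]
ft_force: [-1.2, 1.0, 3.5]
width: 0.005
grip_force: 1.5
```

Request:
arm_command(motion=[[0,[0,0,0.0015],[0,0,0]],[0,[0,0,0.003],[0,0,0]],[0,[0,0,0.003],[0,0,0]]])

```text
time_s: 4.2
position: [475.3, -120.9, 39.2]
tcp_rot: [0.0, 0.23, 0.973, -0.0]
ft_force: [-3.4, 0.8, 9.4]
width: 0.004
grip_force: 4.5
```

9.4 N means the round key has bottomed on its pad. Next is the square key: lift and go over.

Request:
arm_command(motion=[[0,[0,0,-0.02],[0,0,0]],[0,[0,0,-0.045],[0,0,0]],[0,[0.008,0.03,-0.05],[0,0,0]],[0,[0.017,0.062,-0.05],[0,0,0]],[0,[0.026,0.094,-0.05],[0,0,0]],[0,[0.034,0.122,-0.05],[0,0,0]],[0,[0.0375,0.1345,-0.045],[0,0,0]],[0,[0.0375,0.1345,-0.035],[0,0,0]]])

```text
time_s: 4.87
position: [502.7, 18.8, 73.8]
tcp_rot: [0.001, 0.228, 0.974, 0.001]
ft_force: [0.4, -1.3, -0.9]
width: 0.007
grip_force: 0.0
```

```bash
python3 - <<'E'
from h import *
s=status.get_state();print(s["position"],s["ft_force"])
a=eyes.get_image("side")[140:240,250:350,::-1]
cv2.imwrite("pics/e.png",cv2.resize(a,(500,500),interpolation=2))
E
```

```text
[502.72123074  18.79282211  73.82393426] [ 0.43604022 -1.34958212 -0.91482015]
```

View pics/e.png

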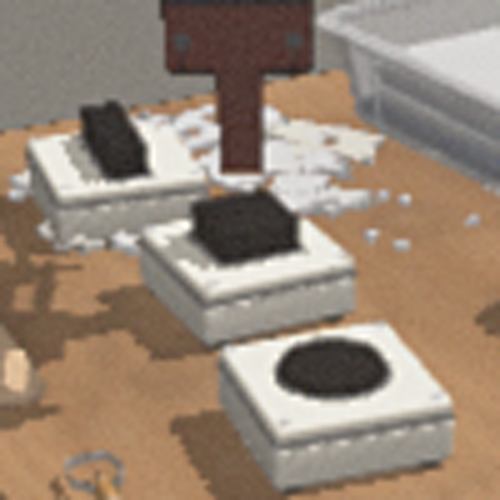

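The round key is fully down and the fingertips (240,170) are above the square key (245,212), so I'll press.

Request:
arm_command(motion=[[0,[0,0,0.006],[0,0,0]],[0,[0,0,0.012],[0,0,0]],[0,[0,0,0.017],[0,0,0]],[0,[0,0,0.02],[0,0,0]],[0,[0,0,0.022],[0,0,0]],[0,[0,0,0.024],[0,0,0]],[0,[0,0,0.026],[0,0,0]],[0,[0,0,0.026],[0,0,0]]])

```text
time_s: 5.58
position: [502.0, 15.8, 47.8]
tcp_rot: [0.0, 0.23, 0.973, -0.0]
ft_force: [-0.5, -1.1, 0.4]
width: 0.001
grip_force: 0.3
```

Request:
arm_command(motion=[[0,[0,0,0.0015],[0,0,0]],[0,[0,0,0.003],[0,0,0]],[0,[0,0,0.0045],[0,0,0]],[0,[0,0,0.0055],[0,0,0]],[0,[0,0,0.0055],[0,0,0]]])

```text
time_s: 6.0
position: [502.1, 16.1, 42.2]
tcp_rot: [0.0, 0.23, 0.973, -0.0]
ft_force: [-0.1, -2.8, 3.2]
width: 0.003
grip_force: 1.7
```

Request:
arm_command(motion=[[0,[0,0,0.001],[0,0,0]],[0,[0,0,0.002],[0,0,0]],[0,[0,0,0.003],[0,0,0]],[0,[0,0,0.0035],[0,0,0]],[0,[0,0,0.0035],[0,0,0]]])

```text
time_s: 6.42
position: [502.1, 16.1, 39.1]
tcp_rot: [0.0, 0.23, 0.973, -0.0]
ft_force: [-1.6, -2.5, 6.7]
width: 0.007
grip_force: 3.3
```

Square is at the bottom too. Now the bar.

Request:
arm_command(motion=[[0,[0,0,-0.02],[0,0,0]],[0,[0,0,-0.045],[0,0,0]],[0,[0.016,0.025,-0.05],[0,0,0]],[0,[0.034,0.052,-0.05],[0,0,0]],[0,[0.052,0.08,-0.05],[0,0,0]],[0,[0.067,0.103,-0.05],[0,0,0]],[0,[0.072,0.1105,-0.045],[0,0,0]],[0,[0.072,0.1105,-0.035],[0,0,0]]])

```text
time_s: 7.08
position: [486.9, 149.7, 73.7]
tcp_rot: [0.0, 0.228, 0.974, 0.001]
ft_force: [-0.3, -0.2, 1.0]
width: 0.006
grip_force: 0.0
```

```bash
python3 - <<'E'
from h import *
s=status.get_state();print(s["position"],s["ft_force"])
a=eyes.get_image("side")[130:230,235:335,::-1]
cv2.imwrite("pics/f.png",cv2.resize(a,(500,500),interpolation=2))
E
```

```text
[486.88360489 149.65933171  73.65032146] [-0.32703783 -0.23553972  0.98901345]
```

View pics/f.png

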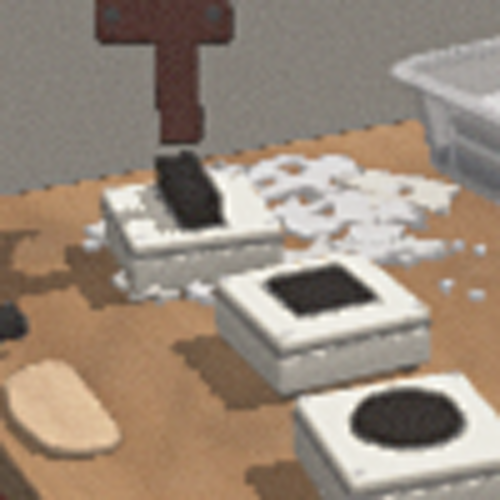

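Both earlier keys are down, and the fingertips (183,138) are above the bar key (188,172). I'll press the bar.

Request:
arm_command(motion=[[0,[0,0,0.006],[0,0,0]],[0,[0,0,0.012],[0,0,0]],[0,[0,0,0.017],[0,0,0]],[0,[0,0,0.02],[0,0,0]],[0,[0,0,0.022],[0,0,0]],[0,[0,0,0.024],[0,0,0]],[0,[0,0,0.026],[0,0,0]],[0,[0,0,0.026],[0,0,0]]])

```text
time_s: 7.8
position: [487.1, 146.9, 47.8]
tcp_rot: [0.0, 0.23, 0.973, -0.0]
ft_force: [-0.3, -0.2, 0.3]
width: 0.006
grip_force: 0.3
```

Request:
arm_command(motion=[[0,[0,0,0.0015],[0,0,0]],[0,[0,0,0.003],[0,0,0]],[0,[0,0,0.0045],[0,0,0]],[0,[0,0,0.0055],[0,0,0]],[0,[0,0,0.0055],[0,0,0]]])

```text
time_s: 8.22
position: [487.2, 147.2, 42.2]
tcp_rot: [0.0, 0.23, 0.973, 0.0]
ft_force: [0.3, -3.1, 2.8]
width: 0.008
grip_force: 1.6
```

Request:
arm_command(motion=[[0,[0,0,0.001],[0,0,0]],[0,[0,0,0.002],[0,0,0]],[0,[0,0,0.003],[0,0,0]],[0,[0,0,0.0035],[0,0,0]],[0,[0,0,0.0035],[0,0,0]]])

```text
time_s: 8.63
position: [487.2, 147.2, 39.1]
tcp_rot: [0.0, 0.23, 0.973, 0.0]
ft_force: [-0.9, -3.1, 6.0]
width: 0.006
grip_force: 3.3
```

Request:
arm_command(motion=[[0,[0,0,-0.02],[0,0,0]],[0,[0,0,-0.05],[0,0,0]],[0,[0,0,-0.085],[0,0,0]],[0,[0,0,-0.12],[0,0,0]],[0,[0,0,-0.15],[0,0,0]],[0,[0,0,-0.16],[0,0,0]],[0,[0,0,-0.16],[0,0,0]],[0,[0,0,-0.16],[0,0,0]]])

```text
time_s: 9.3
position: [486.7, 147.7, 197.3]
tcp_rot: [-0.001, 0.23, 0.973, 0.0]
ft_force: [-0.2, 0.3, -0.7]
width: 0.002
grip_force: 0.0
```

```bash
python3 - <<'E'
from h import *
a=eyes.get_image("side")[130:330,235:455,::-1]
cv2.imwrite("pics/g.png",cv2.resize(a,(660,600),interpolation=2))
E
```

```text
(no output)
```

View pics/g.png

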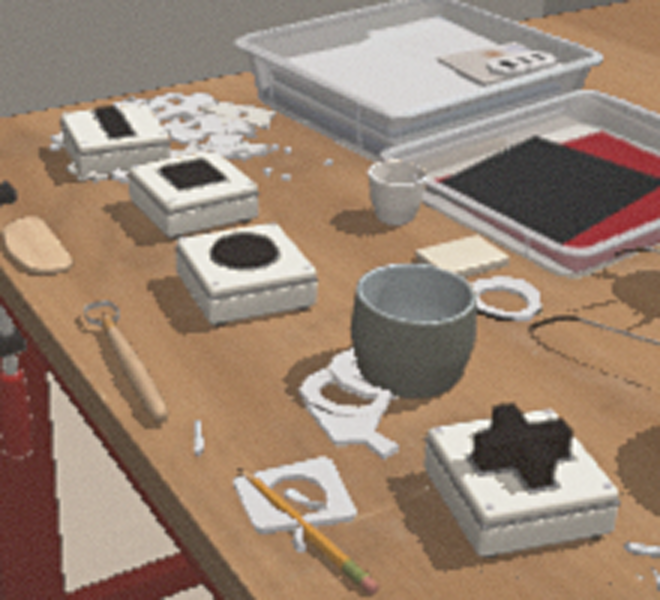

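The bar (115,122), square (193,172) and round (245,250) keys are all down. The cross key (520,445) is up and everything else is in place.

```bash
python3 -c "
from h import *
print(r.hand_in())"
```

```text
the job is handed in; nothing more can be done
None
```

I pressed the round, square and bar keys fully down in that order; the last picture shows them down, the cross key still up and nothing visibly moved, and the job is handed in (no verdict was returned).

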